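Pull the round button cap off the tester

ROBOT

A 6-joint arm with a two-finger parallel gripper is mounted at the origin on the work surface. World frame = base frame: x ahead of the robot, y to its left, z up, the work surface at z = 0. Lengths are in mm, angles in degrees, forces in N, time in s.
With the tool pointing down it reaches from about 350 to 850 mm from the base axis. Payload 8.1 kg.
Tool frame: the origin (TCP) lies between the finger pads; the fingertips stand 22 mm ahead of it and the grasp point (between the pads) lies 3 mm ahead of it; z points along the fingers, y is the line along which they close (so a half turn about z gives the same grasp; the last joint's range is limited). The gripper opens to 85 mm and grips with 20 to 120 N. Pads are 22 mm wide; open, the fingers measure 114 mm over their backs; the gripper's body (76 mm by 85 mm) begins 54 mm behind the grasp point. The pads swing forward as they close: fully open they stand 13 mm farther back than shut.
Start: joints at [-69.465, 7.471, 85.268, -0, 87.261, -4.893], TCP at [257.644, -541.872, 253.292] pointing down, gripper open.
Joint ranges: [-169.43, 169.43], [-51.17, 129.36], [1.28, 143.12], [-76.62, 256.62], [0, 156.53], [-152.29, 152.29]. Speed limits (degrees/s): [136.94, 136.94, 159.86, 180, 180, 180].

INTERFACE

Orientations are given as [roll, pitch, yaw] about the fixed x, y, z axes, in that order (R = Rz(yaw) Ry(pitch) Rx(roll)).
In Python, from bench import r, vision gives the robot as it stands.
- The arm moves only by the tool step_arm, never from a script. Its argument "targets" is a list that holds one entry, the list of rows, each a list of 6 numbers: the shift along the world's x, y, z in mm, then the turn, a rotation vector about the world's x, y, z in rad. In form: [[[x, y, z, rx, ry, rz], ...]]. A call has 1 to 12 rows; each row is the pose to reach, as a shift and turn from the pose commanded when the call began; what a row does not reach only later rows make up. A row lasts 1/12 s, in which the tool goes at most 41.7 mm and 7.16 degrees, less where a joint would pass 70% of its speed; a pose out of reach is approached as far as the arm can. A call with a gripper value outside its range is refused whole. "fingers" is the gripper's target within -1 to 1 (shut at 1, half-way at 0, fully open at -1), set as the call begins (left out, the last holds). The fingers move at their own pace and stop on an object; "newtons" is the grip in N (left out, the last holds). Time passes only in rows, so rows that repeat a pose let the fingers close. It gives the time, the measured TCP pose, the force, the opening and the grip force at its end, in the units of the state.
- r.sense(): the state, without advancing time (a new reading comes with each control period).
- vision.snapshot(name): name is "side" or "top" or "wrist"; returns a dict with "img" (480x640x3 uint8, blue, green, red), "mtx" (3x3 intrinsics, pixels), "eye" and "attitude" of the camera in the world. Camera axes: x right, y up, looking along -z (the intrinsics and any distortion apply to the point x, -y, -z); pixel columns grow to the right and rows downward; lengths in mm; the calibration is good to about 2 mm. A picture is of the moment at which its call begins. There is no depth.
- r.hand_in(): hands the job in; it is judged then, once.
The state is a dict: "time": time; "joint_pos": joint angles; "qd": joint speeds; "joint_efforts": joint torques, N m; "tool_pos": TCP position; "tcp_rot": TCP orientation; "ft_force": force on the tool from outside, world axes, zero at the start; "wrist_torque": the same for the moment, N m; "finger_gap": finger opening in mm; "grip_force": force on a finger pad.
Only numpy, scipy, OpenCV 4.12 (cv2) and the standard library are available. Lean on these libraries where they do the work, as an engineer would, in place of code of your own. Each camera call takes 0.05 s, during which the arm holds its last target. There are 200 camera calls.

TASK

Pull the round-headed button cap off the tester with the cap puller that stands in the tray: slide the puller's hooks in under the cap's head, open end first, until you feel its back stop rest lightly against the head, then pull steadily straight up until the cap pops off. Carry the cap in the puller to the tray's wide bay, set it down upright on the bay's floor, draw the puller straight back off it and leave the puller standing in the same bay, clear of the cap. Be gentle: never force the cap or press hard on the tester, do not touch the cap with the fingers, and leave the two square caps on the tester and the pulled caps in the narrow bay where they are.

Things in the scene. Friction and masses are not known exactly. Their poses are not given: they have to be found in the camera images.
- puller: Aluminium cap puller with an upright rubber grip, about 150 g, standing in the tray's wide bay. Origin on its underside, below the grip; z up, x towards its open end. Two side plates: inner faces y = +-20 mm, outer +-24, x -22 to +22, 32 mm high, bridged above (underside z 26, top z 32 mm). A cap enters at the +x end; seated, its origin is at y = 0, x = 0 to +10 mm (see stop).
- hooks (a point): On the puller, midway between its two hooks, level with their upper faces: puller's (0, 0, 5) mm, puller's axes. The hooks are inward ledges along the foot of the side plates, z 0 to 5 mm, x -22 to +22 mm, 25 mm clear between them: a cap's neck passes between, its head rides above.
- stop (a point): On the puller, (-18, 0, 16) mm, puller's axes: rearmost place of the back stop's face. The stop is a steel wall between the side plates, z 5 to 25 mm, 4 mm thick, clamped 0 to 10 mm forward (+x) of here; the setting changes and is not measured, so feel for it. Rest it on the cap with about 1.5 to 6 N before pulling; over 9 N harms the stem.
- grip (a point): On the puller, point to grip: puller's (0, 0, 62) mm, puller's axes. The grip is a rubber block 28 mm (x) by 16 mm (y: squeeze across this), z 32 to 87 mm of the puller.
- cap: The cap to pull: the only round head (36 mm across) on the tester, black plastic, 25 g; hollow square neck 22 x 22 x 10 mm under a head 12 mm thick (22 mm high in all); origin: centre of the neck's underside, z up. At first its neck stands on the tester's top, on any of the stems.
- rim (a point): On the round cap, centre of its head's underside, (0, 0, 10) mm of the cap, cap's axes. The hooks go under here. Hidden sprung nubs hold the cap on its stem: 9 to 18 N straight up frees it after about 3 mm of rise, then 4 mm of drag; more if pulled fast. It plays 1 mm sideways on the stem. Over 24 N of pull damages it.
- key_a: One of two square-headed caps (head 32 x 32 mm) on the tester, black plastic; hollow square neck 22 x 22 x 10 mm under a head 12 mm thick (22 mm high in all); origin: centre of the neck's underside, z up. Stays where it is.
- key_b: The other square-headed cap on the tester, same as key_a. Stays where it is.
- tester: Grey plastic console, fixed, 130 (x) x 270 (y) x 45 mm high; origin under its centre, z up, front at -x. Three stems 9 mm high at x = 0, y = -80, 0, +80 mm on its flat top (z = 45 mm); which cap sits on which changes. The top and the space before it are free in front of the caps (x below -20 mm). Press on it with less than 24 N.
- tray: Light grey plastic tray, fixed, 160 (x) x 170 (y) mm, rim 14 mm high, walls 4 mm, floor 4 mm thick; origin under its centre, z up. A wall along x at y = -34 mm parts the narrow bay (at -y, holding two pulled caps) from the wide bay (152 x 113 mm inside).
- bay (a point): Centre of the wide bay's floor surface, axes as the tray's; the bay's floor reaches 76 mm either way in x, 56 mm in y.
- old_a: Pulled square-headed cap, 22 mm high, in the tray's narrow bay; bystander.
- old_b: Pulled round-headed cap, 22 mm high, in the tray's narrow bay (not the one to pull); bystander.
Not all that is in view belongs to the job. What is shaped like the cap but blue, green or purple is not meant.

How it is judged:
By the outcome, as a careful person would: the job done as asked, in the order asked, and still so for the second after the job is handed in, with the robot touching nothing.
It also fails if it takes over 67 s, if anything falls off the work surface, if the arm or the gripper's body presses on something with over 40 N, if the wrist force passes 120 N, or if a joint passes its speed limit or range.

## Working session

There is one attempt and no reset: what is moved stays moved. The work goes in short steps, Python scripts to look and compute and a tool call to move; the robot and the scene stay as the last step left them, time stands still between calls to the robot, and variables do not carry over. Pictures are saved under pics/ and viewed, at most 10 in all, crops included, and the job is handed in when it is done.

Besides the shell and the picture viewer there is one more tool, called after "Call:" as a command line: name --argument value ..., lists and objects as JSON in quotes. step_arm: Moves the arm, as the interface text tells. Its arguments: {"type":"object","properties":{"targets":{"type":"array"},"fingers":{"type":"number"},"newtons":{"type":"number"}},"required":["targets"]}

```bash
mkdir -p pics; ls
python3 - <<'E'
from bench import r,vision
import cv2,pickle,numpy as np
for n in ("top","side"):
    s=vision.snapshot(n); pickle.dump(s,open(f"pics/{n}0.pkl","wb")); cv2.imwrite(f"pics/{n}0.png",s["img"]); print(n,{k:v for k,v in s.items() if k!="img"})
s=r.sense(); print(s)
E
```

```text
pics
top {'mtx': array([[542.75653482,   0.        , 318.45089234],
       [  0.        , 542.75653482, 242.18257251],
       [  0.        ,   0.        ,   1.        ]]), 'eye': array([ 425.54600149,  -56.38354842, 1010.74011372]), 'attitude': array([  5.51965337,   0.10690948, -89.4621266 ])}
side {'mtx': array([[569.04599662,   0.        , 320.16476136],
       [  0.        , 569.04599662, 229.92456737],
       [  0.        ,   0.        ,   1.        ]]), 'eye': array([ 425.68096819, -848.49996937,  515.95532665]), 'attitude': array([61.79925089, -1.09049946, -6.20294487])}
{'time': 0.1, 'joint_pos': array([-6.94654185e+01,  7.51189855e+00,  8.53234708e+01,  1.02282834e-04,
        8.72618694e+01, -4.89363749e+00]), 'qd': array([ 0.17930857, -0.13964663, -0.05002398,  0.00167009, -0.03854752,
       -0.05744174]), 'joint_efforts': array([ 4.03551476e-04, -5.70952785e+01, -5.01940084e+01, -2.00681425e-04,
        8.13406426e-03, -1.32162736e-04]), 'tool_pos': array([ 257.48029184, -541.43202498,  252.33352088]), 'tcp_rot': array([-1.79903124e+02, -8.39685370e-03,  2.54282069e+01]), 'ft_force': array([-0.09555381,  0.93139469,  0.26052067]), 'wrist_torque': array([-0.04061243, -0.01410862,  0.00153145]), 'grip_force': 0.0, 'finger_gap': 85.37429382278407}
```

View pics/top0.png

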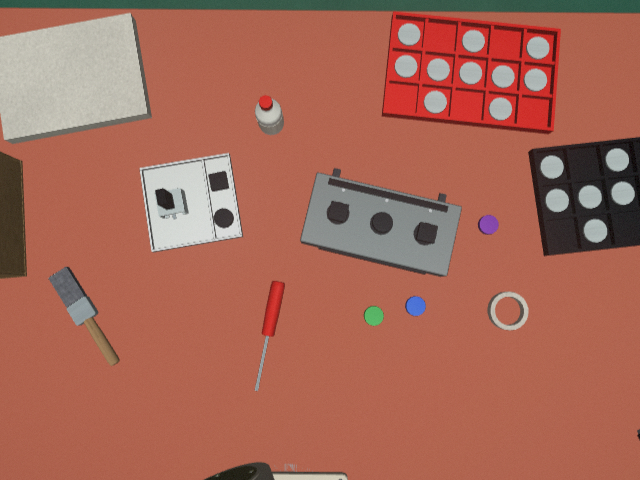

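View pics/side0.png

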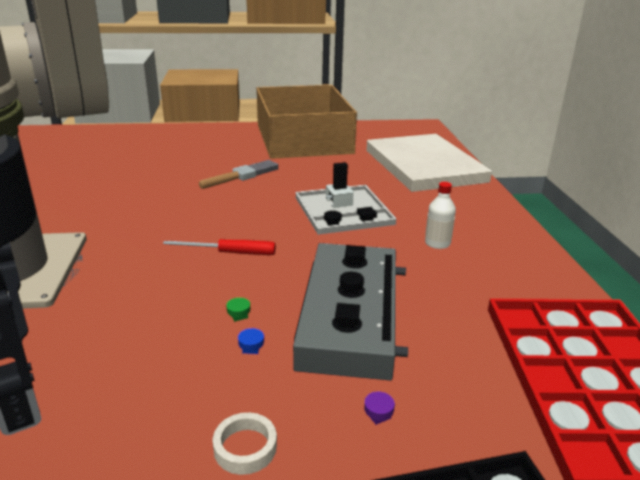

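The top view shows the tester with three caps at (338,212), (381,223) and (426,233). The puller is in the wide bay at (170,203), and the pulled caps are at (219,181) and (223,218). Things that could be taken for the round cap: the tester caps (338,212), (381,223) and (426,233), old_b (223,218), and the green (374,316), blue (416,306) and purple (488,225) caps. The only round black head on the tester is the middle one, (381,223). I'll check that in a crop.

```bash
cat > h.py <<'E'
import numpy as np,cv2,pickle
from scipy.spatial.transform import Rotation as R
def rot(s): return R.from_euler('xyz',s["attitude"],degrees=True).as_matrix()
def ray(s,uv,z):
    "pixels -> world points on plane z"
    uv=np.atleast_2d(np.asarray(uv,float)); K=s["mtx"]
    d=np.c_[(uv[:,0]-K[0,2])/K[0,0],-(uv[:,1]-K[1,2])/K[1,1],-np.ones(len(uv))]@rot(s).T
    return s["eye"]+d*((z-s["eye"][2])/d[:,2])[:,None]
def proj(s,P):
    c=(np.atleast_2d(P)-s["eye"])@rot(s); K=s["mtx"]
    return np.c_[K[0,0]*c[:,0]/-c[:,2]+K[0,2],K[1,1]*-c[:,1]/-c[:,2]+K[1,2]]
E
python3 - <<'E'
from h import *
s=pickle.load(open("pics/top0.pkl","rb")); im=s["img"]
a=cv2.resize(im[140:260,130:250],(400,400),interpolation=cv2.INTER_CUBIC)
b=cv2.resize(im[165:285,300:465],(550,400)[::1],interpolation=cv2.INTER_CUBIC)
cv2.imwrite("pics/crop0.png",cv2.resize(np.hstack([a,b]),(800,337)))
g=cv2.cvtColor(im,cv2.COLOR_BGR2GRAY); hsv=cv2.cvtColor(im,cv2.COLOR_BGR2HSV)
# tester/tray: low saturation
for nm,(x0,y0,x1,y1),z in (("tray",(125,140,255,262),14),("tester",(290,160,475,290),45)):
    m=np.zeros(g.shape,np.uint8); m[y0:y1,x0:x1]=(hsv[y0:y1,x0:x1,1]<90)*255
    c=max(cv2.findContours(m,cv2.RETR_EXTERNAL,cv2.CHAIN_APPROX_NONE)[0],key=cv2.contourArea)
    q=cv2.boxPoints(cv2.minAreaRect(c)); print(nm,q.round(1).tolist()); W=ray(s,q,z);print(W.round(1).tolist())
# caps
for nm,(x0,y0,x1,y1),z in (("t1",(322,196,356,230),67),("t2",(365,207,398,240),67),("t3",(410,216,444,250),67),("oa",(208,168,231,194),26),("ob",(212,206,235,231),26)):
    m=(g[y0:y1,x0:x1]<42).astype(np.uint8)
    c=max(cv2.findContours(m,cv2.RETR_EXTERNAL,cv2.CHAIN_APPROX_NONE)[0],key=cv2.contourArea)+[x0,y0]
    (cx,cy),rr=cv2.minEnclosingCircle(c);mr=cv2.minAreaRect(c);A=cv2.contourArea(c)
    print(nm,cx,cy,rr,"fill",A/(np.pi*rr*rr),mr,ray(s,[cx,cy],z).round(1))
E
```

```text
tray [[137.1999969482422, 166.8000030517578], [229.39999389648438, 152.0], [243.10000610351562, 237.3000030517578], [151.0, 252.10000610351562]]
[[660.4, 286.8, 14.0], [690.3, 115.1, 14.0], [529.7, 85.6, 14.0], [500.6, 254.8, 14.0]]
tester [[298.70001220703125, 243.8000030517578], [317.6000061035156, 163.89999389648438], [464.6000061035156, 198.60000610351562], [445.70001220703125, 278.6000061035156]]
[[515.5, -18.4, 45.0], [661.4, -50.8, 45.0], [600.1, -316.1, 45.0], [456.0, -280.2, 45.0]]
t1 341.0 221.0 9.999999747378752e-05 fill 0.0 ((341.0, 221.0), (0.0, 0.0), 0.0) [[554.4 -93.   67. ]]
t2 373.0 224.5 3.6401548385620117 fill 0.02402206914453431 ((372.54998779296875, 224.64999389648438), (7.273237705230713, 1.2649108171463013), 71.56504821777344) [[ 548.7 -149.    67. ]]
t3 417.5 231.5 7.648629188537598 fill 0.02176420989622742 ((417.39410400390625, 231.47647094726562), (1.193117618560791, 15.293599128723145), 12.528807640075684) [[ 537.1 -226.9   67. ]]Traceback (most recent call last):
  File "<stdin>", line 15, in <module>
ValueError: max() iterable argument is empty
```

View pics/crop0.png

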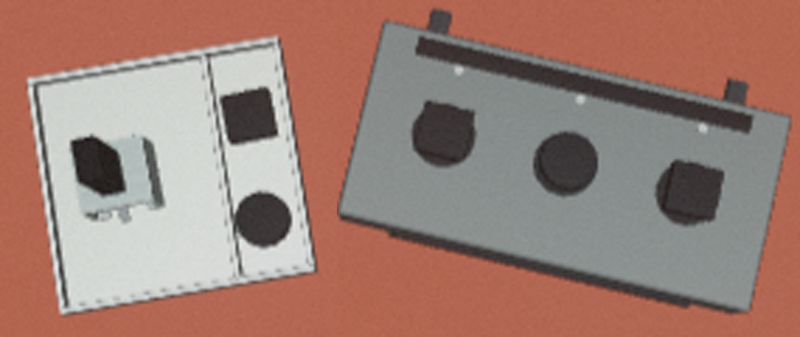

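In the crop, the middle cap at (381,223) in the full image is the only round head on the tester, and both neighbours are square. The puller stands left of centre in the wide bay, but which end is open isn't clear yet. I'll look with the wrist camera from above.

Run:
```python
from h import *
s=pickle.load(open("pics/top0.pkl","rb"))
print(ray(s,[[170,205],[163,198]],36),ray(s,[[381,223]],67))
from bench import vision
w=vision.snapshot("wrist");print(w["eye"],w["attitude"],w["mtx"])
```

```text
[[585.11671494 216.71632501  36.        ]
 [597.87896782 229.91934673  36.        ]] [[ 551.50603432 -163.06238927   67.        ]]
[ 319.59379302 -511.66462972  372.79972728] [-1.57421287e+01  5.04749768e-02 -6.45520661e+01] [[369.07050511   0.         319.40382207]
 [  0.         369.07050511 243.25871826]
 [  0.           0.           1.        ]]
```

Call:
step_arm --targets '[[[20,40,10,0,0,0],[40,80,20,0,0,0],[55,115,30,0,0,0],[70,153,40,0,0,0],[85,190,50,0,0,0],[100,227,60,0,0,0],[115,264,70,0,0,0],[130,301,70,0,0,0],[145,338,70,0,0,0],[160,375,70,0,0,0],[175,412,70,0,0,0],[190,449,70,0,0,0]]]'

```text
time: 1.15
tool_pos: [447.8, -90.8, 323.3]
tcp_rot: [180.0, -0.0, 25.4]
ft_force: [0.9, -0.3, 0.5]
finger_gap: 85.6
grip_force: 0.0
```

Call:
step_arm --targets '[[[14,31,-5,0,0,0],[30,66,-15,0,0,0],[45,100,-25,0,0,0],[60,134,-35,0,0,0],[75,168,-45,0,0,0],[90,202,-55,0,0,0],[105,236,-65,0,0,0],[120,268,-70,0,0,0],[132,293,-70,0,0,0],[137,305,-70,0,0,0],[137,305,-70,0,0,0]]]'

```text
time: 2.07
tool_pos: [584.6, 214.9, 252.0]
tcp_rot: [-179.9, 0.1, 25.6]
ft_force: [0.3, 0.1, 0.4]
finger_gap: 85.2
grip_force: 0.0
```

Run:
```python
from h import *
from bench import vision,r
w=vision.snapshot("wrist");pickle.dump(w,open("pics/w1.pkl","wb"));cv2.imwrite("pics/w1.png",w["img"]);print(w["eye"],w["attitude"],r.sense()["tool_pos"])
```

```text
[646.78248242 245.02775889 372.4279123 ] [-1.58177159e+01  1.17242329e-02 -6.43832536e+01] [584.39875149 213.2980287  252.29946503]
```

View pics/w1.png

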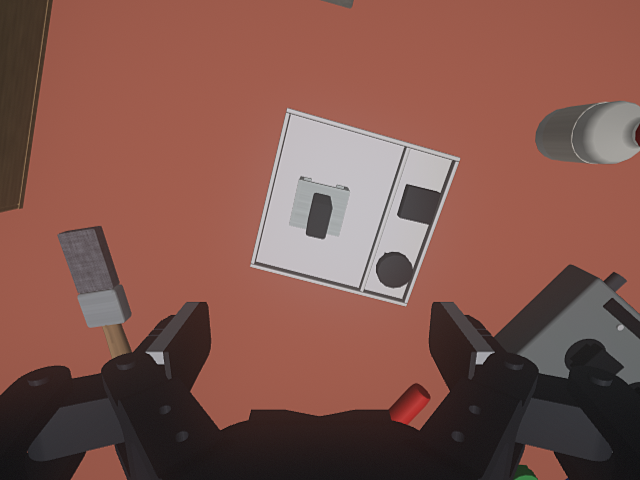

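Run:
```python
from h import *
ims=[]
for n,(x,y,w) in (("w1",(280,165,80)),("top0",(145,175,54)),("side0",(315,155,54))):
    im=pickle.load(open(f"pics/{n}.pkl","rb"))["img"][y:y+w,x:x+w]
    im=cv2.resize(im,(266,266),interpolation=cv2.INTER_CUBIC)
    ims.append(np.clip((im/255.)**.8*255,0,255).astype(np.uint8))
cv2.imwrite("pics/crop1.png",np.hstack(ims))
```

```text
(no output)
```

View pics/crop1.png

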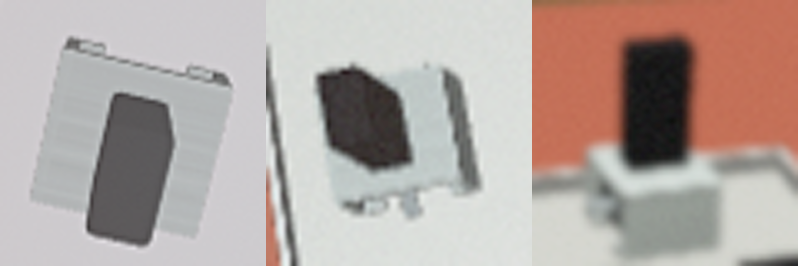

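The crop shows the puller's world -x side carrying a central knob, which is the clamp screw of the stop, at top-camera pixel (228,200). The world +x side is clear between the hook ends, at w1 pixels (305,179) and (343,187). So the open end faces world +x. Now I'll compute the puller's pose.

Run:
```python
from h import *
s=pickle.load(open("pics/w1.pkl","rb"))
P=ray(s,[[298.9,178.5],[349.8,190.6],[289,225.8],[338,236.6]],36);print(P.round(1).tolist(),P.mean(0))
f=lambda a,b:(np.hypot(*(P[a]-P[b])[:2]),np.degrees(np.arctan2(*(P[a]-P[b])[1::-1])))
print(f(0,1),f(2,3),f(0,2),f(1,3))
# grip: dark blob
g=cv2.cvtColor(s["img"],cv2.COLOR_BGR2GRAY); m=np.zeros_like(g); m[185:245,295:342]=(g[185:245,295:342]<120)*255
c=max(cv2.findContours(m,cv2.RETR_EXTERNAL,cv2.CHAIN_APPROX_NONE)[0],key=cv2.contourArea); print(cv2.minAreaRect(c),c[:,0].min(0),c[:,0].max(0))
# tray rim
hsv=cv2.cvtColor(s["img"],cv2.COLOR_BGR2HSV); m=np.zeros_like(g); m[95:315,240:470]=(hsv[95:315,240:470,1]<60)*255
m=cv2.morphologyEx(m,cv2.MORPH_CLOSE,np.ones((9,9)))
c=max(cv2.findContours(m,cv2.RETR_EXTERNAL,cv2.CHAIN_APPROX_NONE)[0],key=cv2.contourArea)
q=cv2.boxPoints(cv2.minAreaRect(c));T=ray(s,q,14);print(q.round(1).tolist(),T.round(1).tolist(),T.mean(0), cv2.minAreaRect(T[:,:2].astype(np.float32)))
```

```text
[[607.6, 246.8, 36.0], [617.7, 200.5, 36.0], [563.8, 236.8, 36.0], [574.3, 190.9, 36.0]] [590.84757966 218.76233942  36.        ]
(np.float64(47.45595907471109), np.float64(102.32734849869166)) (np.float64(47.124536725332476), np.float64(102.81890058132359)) (np.float64(44.895037757974514), np.float64(12.852848750407102)) (np.float64(44.488932942313525), np.float64(12.428577245976388))
((319.1910095214844, 215.50559997558594), (21.58651351928711, 43.622745513916016), 12.994616508483887) [306 193] [332 238]
[[242.0, 264.1000061035156], [286.79998779296875, 107.4000015258789], [459.8999938964844, 156.8000030517578], [415.1000061035156, 313.6000061035156]] [[500.8, 263.2, 14.0], [658.7, 283.9, 14.0], [689.4, 118.0, 14.0], [529.0, 75.4, 14.0]] [594.45733992 185.13774611  14.        ] ((596.426025390625, 181.55429077148438), (164.91542053222656, 189.92489624023438), 8.549695014953613)
```

Call:
step_arm --targets '[[[3,3,-10,0,0,-0.1],[6,7,-40,0,0,-0.2],[6,7,-75,0,0,-0.227],[6,7,-105,0,0,-0.227],[6,7,-130,0,0,-0.227],[6,7,-150,0,0,-0.227],[6,7,-165,0,0,-0.227],[6,7,-177,0,0,-0.227],[6,7,-184,0,0,-0.227],[6,7,-184,0,0,-0.227]]]' --fingers -0.3 --newtons 60

```text
time: 2.95
tool_pos: [589.6, 218.1, 67.8]
tcp_rot: [180.0, 0.1, 12.4]
ft_force: [-0.8, 0.2, 0.2]
finger_gap: 55.6
grip_force: 0.0
```

Call:
step_arm --targets '[[[0,0,0,0,0,0],[0,0,0,0,0,0],[0,0,0,0,0,0],[0,0,0,0,0,0],[0,0,0,0,0,0],[0,0,0,0,0,0],[0,0,0,0,0,0],[0,0,0,0,0,0]]]' --fingers 1 --newtons 60

```text
time: 3.62
tool_pos: [591.8, 219.4, 71.0]
tcp_rot: [180.0, -0.2, 12.4]
ft_force: [0.4, -1.2, 6.6]
finger_gap: 15.1
grip_force: 59.4
```

Call:
step_arm --targets '[[[0,0,5,0,0,0],[0,0,18,0,0,0],[0,0,38,0,0,0],[0,0,62,0,0,0],[0,-8,88,0,0,-0.02],[-4,-22,112,0,0,-0.06],[-9,-42,130,0,0,-0.1],[-16,-66,142,0,0,-0.14],[-23,-94,148,0,0,-0.18],[-31,-124,150,0,0,-0.22],[-39,-154,150,0,0,-0.26],[-47,-184,150,0,0,-0.3]]]'

```text
time: 4.62
tool_pos: [543.1, 34.1, 220.5]
tcp_rot: [-180.0, -0.1, -4.8]
ft_force: [-0.2, -0.9, -1.7]
finger_gap: 15.6
grip_force: 58.5
```

Call:
step_arm --targets '[[[-8,-30,0,0,0,-0.03],[-16,-60,0,0,0,-0.06],[-24,-90,0,0,0,-0.09],[-32,-118,0,0,0,-0.12],[-39,-142,0,0,0,-0.135],[-45,-162,0,0,0,-0.142],[-49,-176,0,0,0,-0.144],[-51,-183,0,0,0,-0.144],[-51,-184,0,0,0,-0.144],[-51,-184,0,0,0,-0.144],[-51,-184,0,0,0,-0.144]]]'

```text
time: 5.53
tool_pos: [492.9, -148.0, 219.5]
tcp_rot: [-180.0, -0.0, -13.0]
ft_force: [0.1, 0.4, -3.1]
finger_gap: 15.3
grip_force: 58.6
```

Run:
```python
from h import *
from bench import vision,r
w=vision.snapshot("wrist");pickle.dump(w,open("pics/w2.pkl","wb"));cv2.imwrite("pics/w2.png",w["img"])
s=vision.snapshot("side");pickle.dump(s,open("pics/s2.pkl","wb"))
x=r.sense();print(w["eye"],w["attitude"],x["tool_pos"],x["tcp_rot"],x["ft_force"],x["finger_gap"])
p=proj(s,[[493,-150,190]])[0].astype(int);print(p)
cv2.imwrite("pics/s2.png",cv2.resize(s["img"][180:400,240:460],(600,600),interpolation=cv2.INTER_CUBIC))
```

```text
[ 559.77933121 -162.9151767   339.93744794] [-1.57022578e+01 -5.25732530e-02 -1.02960891e+02] [ 492.91278594 -147.91532071  219.33979781] [-1.79980683e+02  3.91964679e-03 -1.29474026e+01] [-0.20307922  0.46074016 -1.93992814] 15.382113984082336
[309 197]
```

View pics/w2.png

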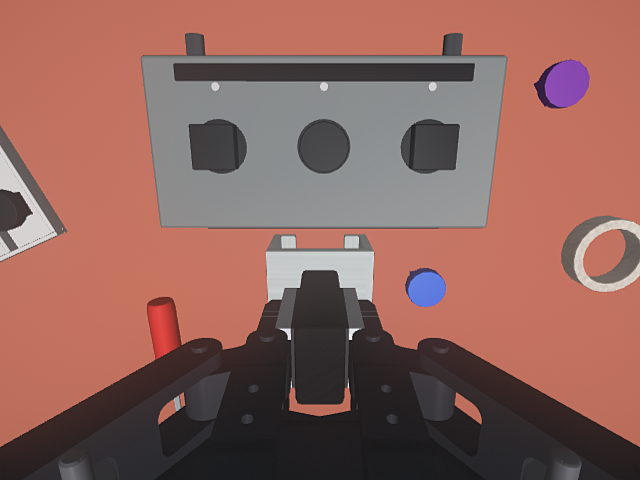

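The wrist view shows the round head at (324,146). The puller's open end faces it, with the hook ends at (288,242) and (352,242). Next I'll measure the cap, tester and puller precisely.

```bash
cat > meas.py <<'E'
from h import *
def cap(w,zt=67):
    g=cv2.cvtColor(w["img"],cv2.COLOR_BGR2GRAY); m=np.zeros_like(g); m[105:200,285:362]=(g[105:200,285:362]<90)*255
    c=max(cv2.findContours(m,cv2.RETR_EXTERNAL,cv2.CHAIN_APPROX_NONE)[0],key=cv2.contourArea)
    return cv2.fitEllipse(c), c
def tester(w):
    hsv=cv2.cvtColor(w["img"],cv2.COLOR_BGR2HSV); m=np.zeros(hsv.shape[:2],np.uint8); m[54:240,130:520]=(hsv[54:240,130:520,1]<70)*255
    out=[]
    for x0,x1,top in ((200,440,False),):
        pts=[]
        for x in range(175,260,3):
            col=m[150:240,x]; k=np.nonzero(col==0)[0]; pts.append((x,150+k[0]-.5))
        for x in range(395,475,3):
            col=m[150:240,x]; k=np.nonzero(col==0)[0]; pts.append((x,150+k[0]-.5))
    L=[(np.nonzero(m[y,130:300])[0][0]+130-.5,y) for y in range(80,215,4)]
    Rr=[(np.nonzero(m[y,350:520])[0][-1]+350+.5,y) for y in range(80,215,4)]
    return pts,L,Rr
E
python3 - <<'E'
from meas import *
w=pickle.load(open("pics/w2.pkl","rb"))
e,c=cap(w);print(e,ray(w,[e[0]],67))
pts,L,Rr=tester(w)
for n,p in (("front",pts),("L",L),("R",Rr)):
    P=ray(w,p,45)[:,:2]; v=cv2.fitLine(P.astype(np.float32),cv2.DIST_HUBER,0,.01,.01).ravel(); print(n,v,np.degrees(np.arctan2(v[1],v[0])), np.std((P-v[2:])@[-v[1],v[0]]))
# puller top front edge z=186 : light mask
g=cv2.cvtColor(w["img"],cv2.COLOR_BGR2GRAY);hsv=cv2.cvtColor(w["img"],cv2.COLOR_BGR2HSV)
for y in (254,260,266,272):
    row=np.nonzero((hsv[y,240:400,1]<60)&(g[y,240:400]>150))[0]+240; p=ray(w,[[row[0]-.5,y],[row[-1]+.5,y]],186.5); print(y,row[0],row[-1],p.round(1).tolist(),p.mean(0).round(2))
for y in (237,240,243,246):
    print(y,''.join('#' if v>200 else '+' if v>140 else '.' for v in g[y,260:380]))
col=[(x,np.nonzero((g[235:270,x]>150)&(hsv[235:270,x,1]<60))[0][0]+235) for x in range(302,340,4)];print(col)
E
```

```text
((323.29205322265625, 145.87127685546875), (51.62092590332031, 52.99254608154297), 6.078736305236816) [[ 554.82619491 -164.88557044   67.        ]]
front [ 2.2449662e-01  9.7447485e-01  4.8853479e+02 -1.6263812e+02] 77.02672 2.798797988671607e-06
L [ 9.7466654e-01 -2.2366296e-01  5.8380005e+02 -3.4903683e+01] -12.924267 0.21830410026283711
R [ 9.7369903e-01 -2.2783820e-01  5.2812720e+02 -2.9609393e+02] -13.169831 0.21957137939398863
254 266 373 [[518.2, -129.4, 186.5], [507.7, -175.2, 186.5]] [ 512.97 -152.33  186.5 ]
260 266 373 [[515.6, -128.7, 186.5], [505.0, -174.7, 186.5]] [ 510.29 -151.72  186.5 ]
266 267 373 [[512.8, -128.4, 186.5], [502.3, -174.2, 186.5]] [ 507.53 -151.31  186.5 ]
272 267 372 [[510.1, -127.7, 186.5], [499.6, -173.3, 186.5]] [ 504.85 -150.47  186.5 ]
237 .......++.++.........+#############..++.++.+.++.++++++++.+++++++++++++++++++.+++++++.##############........+++.+.+++....
240 ......+.+++..........+#+++##+++####+.+.++++.+++++++++++.++++++++++++.+++++.++++++++..##++###++#####..........++.++++.++.
243 .......+++...........+#+++##+++####+.++++.++++++++++++++++.+++++++++++++++++++++++...##++##+++#####...........+++++..+++
246 ...+.+++..............#######+#####+.++++++++++++++++++++++++++++++++++++++++++++++.+#############+.............+++.++.+
[(302, np.int64(251)), (306, np.int64(252)), (310, np.int64(251)), (314, np.int64(251)), (318, np.int64(251)), (322, np.int64(251)), (326, np.int64(251)), (330, np.int64(251)), (334, np.int64(251)), (338, np.int64(251))]
```

Call:
step_arm --targets '[[[4,-2,-10,0,0,0],[9,-4,-28,0,0,0],[15,-6,-50,0,0,0],[15,-6,-70,0,0,0],[15,-6,-85,0,0,0],[15,-6,-95,0,0,0],[15,-6,-100,0,0,0],[15,-6,-100,0,0,0],[15,-6,-100,0,0,0],[15,-6,-100,0,0,0]]]'

```text
time: 6.47
tool_pos: [508.5, -155.1, 120.5]
tcp_rot: [180.0, -0.1, -13.0]
ft_force: [0.2, 0.5, -2.0]
finger_gap: 15.5
grip_force: 58.6
```

Run:
```python
from h import *
from bench import vision,r
w=vision.snapshot("wrist");pickle.dump(w,open("pics/w3.pkl","wb"));cv2.imwrite("pics/w3.png",w["img"])
s=vision.snapshot("side");pickle.dump(s,open("pics/s3.pkl","wb"))
x=r.sense();print(w["eye"],w["attitude"],x["tool_pos"],x["tcp_rot"],x["ft_force"],x["finger_gap"])
```

```text
[ 575.19701157 -169.89440749  241.13310913] [-1.55904100e+01 -9.79992875e-02 -1.02989717e+02] [ 508.47393212 -155.22397075  120.60409298] [ 1.79977597e+02 -1.27596247e-01 -1.30183136e+01] [-0.40482089  0.05043721 -2.03555673] 15.381917207001454
```

View pics/w3.png

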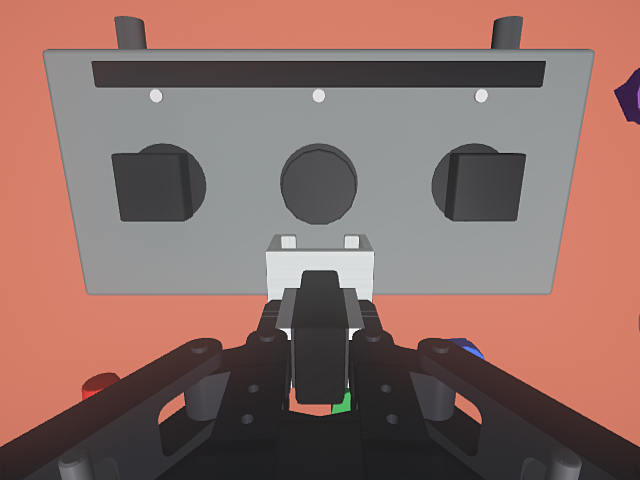

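The wrist view now shows the round head at (319,187), centred on the puller's gap at col 320. The lateral error is under 0.5 mm and the hooks at row 237 are still in front of the head. I'll probe lightly for the tester top.

Call:
step_arm --targets '[[[0,0.3,-2,0,0,0],[0,0.3,-4,0,0,0],[0,0.3,-5.5,0,0,0],[0,0.3,-6.5,0,0,0],[0,0.3,-7,0,0,0],[0,0.3,-7.5,0,0,0],[0,0.3,-7.5,0,0,0],[0,0.3,-7.5,0,0,0]]]'

```text
time: 7.23
tool_pos: [507.7, -154.6, 112.0]
tcp_rot: [180.0, -0.0, -13.0]
ft_force: [-2.2, 0.3, 1.6]
finger_gap: 15.5
grip_force: 58.9
```

Call:
step_arm --targets '[[[0,0,-0.5,0,0,0],[0,0,-1,0,0,0],[0,0,-1,0,0,0]]]'

```text
time: 7.48
tool_pos: [507.8, -154.6, 112.0]
tcp_rot: [180.0, -0.0, -13.0]
ft_force: [-6.3, 1.7, 9.1]
finger_gap: 15.3
grip_force: 60.5
```

Call:
step_arm --targets '[[[0,0,-0.4,0,0,0],[0,0,-0.7,0,0,0],[0,0,-0.7,0,0,0]]]'

```text
time: 7.73
tool_pos: [507.9, -154.7, 112.0]
tcp_rot: [180.0, -0.0, -13.0]
ft_force: [-8.6, 2.4, 15.7]
finger_gap: 15.1
grip_force: 61.2
```

Call:
step_arm --targets '[[[0,0,1.5,0,0,0],[0,0,3,0,0,0],[0,0,4.5,0,0,0],[0,0,4.5,0,0,0],[0,0,4.5,0,0,0],[0,0,4.5,0,0,0]]]'

```text
time: 8.23
tool_pos: [507.5, -154.5, 114.3]
tcp_rot: [-180.0, 0.0, -13.0]
ft_force: [-0.7, -0.2, -1.7]
finger_gap: 15.1
grip_force: 58.6
```

Run:
```python
from h import *
from bench import vision,r
w=vision.snapshot("wrist");pickle.dump(w,open("pics/w4.pkl","wb"))
s=vision.snapshot("side");pickle.dump(s,open("pics/s4.pkl","wb"))
x=r.sense();print(w["eye"],w["attitude"],x["tool_pos"],x["tcp_rot"],x["ft_force"],x["wrist_torque"])
g=cv2.cvtColor(w["img"],cv2.COLOR_BGR2GRAY)
a=cv2.resize(w["img"][130:270,240:400],(457,400),interpolation=cv2.INTER_CUBIC)
b=cv2.resize(s["img"][240:330,295:395],(343,400)[::1],interpolation=cv2.INTER_CUBIC)
cv2.imwrite("pics/c4.png",np.hstack([a,b]))
print(ray(w,[[319,190]],67),ray(w,[[319,190],[319,237]],52))
for y in (150,170,185,200): print(y,''.join('%x'%(v//16) for v in g[y,270:370:2]))
```

```text
[ 574.47988892 -169.40702157  234.72940993] [-1.57266170e+01 -7.52556177e-02 -1.02998211e+02] [ 507.49404801 -154.50914785  114.30385376] [-1.79993984e+02  2.43056702e-02 -1.30210224e+01] [ 0.31012526  0.54827183 -2.04159625] [-3.81206688e-02 -1.81050604e-02 -6.85063446e-05]
[[ 552.91115851 -164.46626314   67.        ]] [[ 550.98227224 -164.02441233   52.        ]
 [ 527.57957867 -158.61493365   52.        ]]
150 99999999999944454334444544554443345554999999999999
170 99999943444444444444444544555545555555555435899999
185 99999444444444444444455555555555555555555554499999
200 9999999344444444444455555555555555555555553a999999
```

View pics/c4.png

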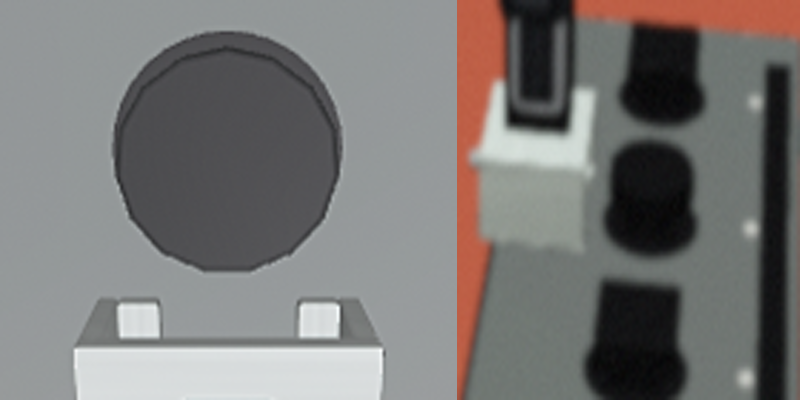

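The crop shows the head and the puller gap lined up, both at about col 228 of the crop, with the hooks level in front of the head. I'll slide in.

Call:
step_arm --targets '[[[2,-0.5,0,0,0,0],[4.9,-1.1,0,0,0,0],[8.8,-2,0,0,0,0],[12.7,-2.9,0,0,0,0],[15.6,-3.6,0,0,0,0],[17.5,-4,0,0,0,0],[18.5,-4.3,0,0,0,0],[18.5,-4.3,0,0,0,0]]]'

```text
time: 9.0
tool_pos: [526.3, -158.9, 114.5]
tcp_rot: [-180.0, 0.0, -13.0]
ft_force: [-0.0, 0.5, -1.3]
finger_gap: 15.7
grip_force: 58.6
```

Call:
step_arm --targets '[[[1.5,-0.3,0,0,0,0],[3.4,-0.8,0,0,0,0],[5.4,-1.2,0,0,0,0],[7.3,-1.7,0,0,0,0],[9.3,-2.1,0,0,0,0],[11.2,-2.6,0,0,0,0],[12.7,-2.9,0,0,0,0],[13.6,-3.1,0,0,0,0],[13.6,-3.1,0,0,0,0]]]'

```text
time: 9.75
tool_pos: [539.9, -162.0, 114.6]
tcp_rot: [-180.0, -0.0, -13.0]
ft_force: [0.8, -0.3, -1.8]
finger_gap: 15.4
grip_force: 58.6
```

Call:
step_arm --targets '[[[0.4,-0.1,0,0,0,0],[0.8,-0.2,0,0,0,0],[0.8,-0.2,0,0,0,0]]]'

```text
time: 10.0
tool_pos: [540.5, -162.2, 114.6]
tcp_rot: [-180.0, 0.0, -13.0]
ft_force: [0.8, -0.4, -2.2]
finger_gap: 15.1
grip_force: 58.6
```

Call:
step_arm --targets '[[[0.4,-0.1,0,0,0,0],[0.8,-0.2,0,0,0,0],[0.8,-0.2,0,0,0,0]]]'

```text
time: 10.25
tool_pos: [541.4, -162.4, 114.6]
tcp_rot: [180.0, -0.0, -13.0]
ft_force: [-0.6, 0.7, -1.4]
finger_gap: 14.9
grip_force: 58.6
```

Call:
step_arm --targets '[[[0.25,-0.05,0,0,0,0],[0.5,-0.1,0,0,0,0],[0.5,-0.1,0,0,0,0]]]'

```text
time: 10.5
tool_pos: [541.9, -162.5, 114.6]
tcp_rot: [-180.0, -0.0, -13.0]
ft_force: [0.0, -0.8, -1.8]
finger_gap: 15.3
grip_force: 58.6
```

Call:
step_arm --targets '[[[0.25,-0.1,0,0,0,0],[0.5,-0.13,0,0,0,0],[0.5,-0.13,0,0,0,0]]]'

```text
time: 10.75
tool_pos: [542.4, -162.6, 114.6]
tcp_rot: [-180.0, 0.0, -13.0]
ft_force: [-0.1, -0.1, -1.6]
finger_gap: 15.6
grip_force: 58.6
```

Call:
step_arm --targets '[[[0.3,-0.05,0,0,0,0],[0.6,-0.13,0,0,0,0],[0.6,-0.13,0,0,0,0]]]'

```text
time: 11.0
tool_pos: [543.0, -162.7, 114.6]
tcp_rot: [-180.0, -0.0, -13.0]
ft_force: [-0.0, 0.2, -2.3]
finger_gap: 15.5
grip_force: 58.6
```

Call:
step_arm --targets '[[[0.3,-0.1,0,0,0,0],[0.6,-0.14,0,0,0,0],[0.6,-0.14,0,0,0,0]]]'

```text
time: 11.25
tool_pos: [543.6, -162.9, 114.6]
tcp_rot: [180.0, -0.0, -13.0]
ft_force: [-0.9, 0.9, -1.3]
finger_gap: 15.2
grip_force: 58.6
```

Call:
step_arm --targets '[[[0.3,-0.05,0,0,0,0],[0.6,-0.14,0,0,0,0],[0.6,-0.14,0,0,0,0]]]'

```text
time: 11.5
tool_pos: [544.2, -163.0, 114.6]
tcp_rot: [-180.0, -0.0, -13.0]
ft_force: [-0.4, -0.3, -2.1]
finger_gap: 15.7
grip_force: 58.6
```

Call:
step_arm --targets '[[[0.3,-0.1,0,0,0,0],[0.6,-0.14,0,0,0,0],[0.6,-0.14,0,0,0,0]]]'

```text
time: 11.75
tool_pos: [544.8, -163.2, 114.6]
tcp_rot: [180.0, -0.0, -13.0]
ft_force: [-0.3, -0.7, -2.1]
finger_gap: 15.3
grip_force: 58.6
```

Call:
step_arm --targets '[[[0.3,-0.05,0,0,0,0],[0.6,-0.14,0,0,0,0],[0.6,-0.14,0,0,0,0]]]'

```text
time: 12.0
tool_pos: [545.4, -163.3, 114.6]
tcp_rot: [-180.0, -0.0, -13.0]
ft_force: [0.5, -0.4, -1.5]
finger_gap: 15.3
grip_force: 58.6
```

Call:
step_arm --targets '[[[0.3,-0.1,0,0,0,0],[0.6,-0.14,0,0,0,0],[0.6,-0.14,0,0,0,0]]]'

```text
time: 12.25
tool_pos: [546.0, -163.5, 114.6]
tcp_rot: [-180.0, -0.0, -13.0]
ft_force: [-1.0, -0.4, -2.4]
finger_gap: 15.7
grip_force: 58.6
```

Call:
step_arm --targets '[[[0.3,-0.05,0,0,0,0],[0.6,-0.14,0,0,0,0],[0.6,-0.14,0,0,0,0]]]'

```text
time: 12.5
tool_pos: [546.6, -163.6, 114.6]
tcp_rot: [-180.0, -0.0, -13.0]
ft_force: [-0.8, 0.3, -0.9]
finger_gap: 15.2
grip_force: 58.6
```

Call:
step_arm --targets '[[[0.3,-0.1,0,0,0,0],[0.6,-0.14,0,0,0,0],[0.6,-0.14,0,0,0,0]]]'

```text
time: 12.75
tool_pos: [547.2, -163.8, 114.6]
tcp_rot: [180.0, -0.0, -13.0]
ft_force: [-0.6, -0.5, -2.5]
finger_gap: 15.2
grip_force: 58.6
```

Call:
step_arm --targets '[[[0.3,-0.05,0,0,0,0],[0.6,-0.14,0,0,0,0],[0.6,-0.14,0,0,0,0]]]'

```text
time: 13.0
tool_pos: [547.8, -163.8, 114.6]
tcp_rot: [-180.0, -0.0, -13.0]
ft_force: [0.1, 0.2, -0.5]
finger_gap: 15.5
grip_force: 58.6
```

Call:
step_arm --targets '[[[0.3,-0.1,0,0,0,0],[0.6,-0.14,0,0,0,0],[0.6,-0.14,0,0,0,0]]]'

```text
time: 13.25
tool_pos: [548.4, -164.0, 114.6]
tcp_rot: [-180.0, -0.0, -13.0]
ft_force: [0.4, 0.7, -2.0]
finger_gap: 15.4
grip_force: 58.6
```

Call:
step_arm --targets '[[[0.3,-0.05,0,0,0,0],[0.6,-0.14,0,0,0,0],[0.6,-0.14,0,0,0,0]]]'

```text
time: 13.5
tool_pos: [549.0, -164.1, 114.6]
tcp_rot: [-180.0, -0.0, -13.0]
ft_force: [0.2, -0.7, -1.4]
finger_gap: 15.5
grip_force: 58.6
```

Call:
step_arm --targets '[[[0.3,-0.1,0,0,0,0],[0.6,-0.14,0,0,0,0],[0.6,-0.14,0,0,0,0]]]'

```text
time: 13.75
tool_pos: [549.6, -164.3, 114.6]
tcp_rot: [-180.0, -0.0, -13.0]
ft_force: [0.7, 0.3, -2.0]
finger_gap: 15.5
grip_force: 58.6
```

Call:
step_arm --targets '[[[0.3,-0.05,0,0,0,0],[0.6,-0.14,0,0,0,0],[0.6,-0.14,0,0,0,0]]]'

```text
time: 14.0
tool_pos: [550.2, -164.4, 114.6]
tcp_rot: [-180.0, 0.0, -13.0]
ft_force: [0.3, 0.0, -1.7]
finger_gap: 15.7
grip_force: 58.6
```

Call:
step_arm --targets '[[[0.3,-0.1,0,0,0,0],[0.6,-0.14,0,0,0,0],[0.6,-0.14,0,0,0,0]]]'

```text
time: 14.25
tool_pos: [550.7, -164.6, 114.5]
tcp_rot: [180.0, 0.0, -13.0]
ft_force: [-0.8, -0.1, -1.7]
finger_gap: 15.0
grip_force: 58.6
```

Call:
step_arm --targets '[[[0.25,-0.05,0,0,0,0],[0.5,-0.12,0,0,0,0],[0.5,-0.12,0,0,0,0]]]'

```text
time: 14.5
tool_pos: [550.9, -164.6, 114.5]
tcp_rot: [-180.0, 0.1, -13.0]
ft_force: [-3.1, 1.2, 0.5]
finger_gap: 15.5
grip_force: 58.8
```

Call:
step_arm --targets '[[[0,0,0,0,0,0],[0,0,0,0,0,0]]]'

```text
time: 14.67
tool_pos: [550.9, -164.6, 114.5]
tcp_rot: [-180.0, 0.0, -13.0]
ft_force: [-4.3, 0.7, -0.4]
finger_gap: 15.2
grip_force: 58.8
```

Contact is steady at about 4 N, so I'll pull slowly straight up.

Call:
step_arm --targets '[[[0,0,0.4,0,0,0],[0,0,0.8,0,0,0],[0,0,1.2,0,0,0],[0,0,1.6,0,0,0],[0,0,2,0,0,0],[0,0,2.3,0,0,0],[0,0,2.6,0,0,0],[0,0,2.9,0,0,0],[0,0,3.2,0,0,0]]]'

```text
time: 15.42
tool_pos: [551.1, -164.6, 117.5]
tcp_rot: [-180.0, 0.0, -13.0]
ft_force: [-1.0, 0.2, -6.7]
finger_gap: 15.7
grip_force: 58.4
```

Call:
step_arm --targets '[[[0,0,0.25,0,0,0],[0,0,0.5,0,0,0],[0,0,0.75,0,0,0],[0,0,1,0,0,0]]]'

```text
time: 15.75
tool_pos: [551.0, -164.5, 118.2]
tcp_rot: [-180.0, 0.0, -13.0]
ft_force: [-0.4, -0.6, -10.8]
finger_gap: 15.1
grip_force: 58.5
```

Call:
step_arm --targets '[[[0,0,0.25,0,0,0],[0,0,0.5,0,0,0],[0,0,0.75,0,0,0],[0,0,1,0,0,0]]]'

```text
time: 16.08
tool_pos: [551.0, -164.5, 119.4]
tcp_rot: [-180.0, 0.0, -13.0]
ft_force: [0.4, -0.1, -12.0]
finger_gap: 15.5
grip_force: 58.6
```

Call:
step_arm --targets '[[[0,0,0.25,0,0,0],[0,0,0.5,0,0,0],[0,0,0.75,0,0,0],[0,0,1,0,0,0]]]'

```text
time: 16.42
tool_pos: [551.1, -164.7, 121.2]
tcp_rot: [180.0, 0.0, -13.0]
ft_force: [-2.9, 1.2, -8.1]
finger_gap: 15.5
grip_force: 59.3
```

Call:
step_arm --targets '[[[0,0,0.4,0,0,0],[0,0,0.8,0,0,0],[0,0,1.2,0,0,0],[0,0,1.6,0,0,0],[0,0,2.1,0,0,0],[0,0,2.6,0,0,0],[0,0,3.1,0,0,0],[0,0,3.7,0,0,0],[0,0,4.3,0,0,0],[0,0,5,0,0,0],[0,0,5.8,0,0,0],[0,0,6.6,0,0,0]]]'

```text
time: 17.42
tool_pos: [552.4, -165.1, 128.6]
tcp_rot: [180.0, -0.2, -13.0]
ft_force: [-0.2, 0.5, -2.0]
finger_gap: 14.9
grip_force: 59.9
```

Call:
step_arm --targets '[[[0,0,1,0,0,0],[0,0,2.5,0,0,0],[0,0,4.5,0,0,0],[0,0,7,0,0,0],[0,0,10,0,0,0],[0,0,13,0,0,0],[0,0,16,0,0,0],[0,0,18,0,0,0],[0,0,20,0,0,0],[0,0,20,0,0,0]]]'

```text
time: 18.25
tool_pos: [551.5, -164.8, 148.0]
tcp_rot: [180.0, -0.0, -13.0]
ft_force: [0.7, 0.2, -2.2]
finger_gap: 15.2
grip_force: 59.9
```

Run:
```python
from h import *
from bench import vision,r
w=vision.snapshot("wrist");pickle.dump(w,open("pics/w5.pkl","wb"))
s=vision.snapshot("side");pickle.dump(s,open("pics/s5.pkl","wb"))
x=r.sense();print(x["tool_pos"],x["tcp_rot"],x["ft_force"],x["finger_gap"])
a=cv2.resize(w["img"][120:280,220:420],(440,352),interpolation=cv2.INTER_CUBIC)
b=cv2.resize(s["img"][220:330,290:400],(352,352),interpolation=cv2.INTER_CUBIC)
b=np.clip((b/255.)**.6*255,0,255).astype(np.uint8)
cv2.imwrite("pics/c5.png",np.hstack([a,b]))
```

```text
[ 551.26157606 -164.67029644  147.44834596] [ 1.79999426e+02 -6.61801891e-03 -1.30173889e+01] [-0.02908958  0.57861158 -2.3384273 ] 15.439235933072473
```

View pics/c5.png

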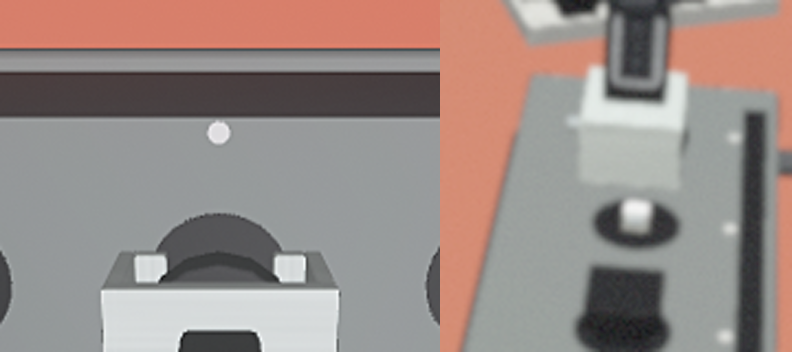

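The crops show the stem bare (white) and the cap seated in the puller at (218,265). I'll carry it smoothly to the wide bay.

Call:
step_arm --targets '[[[0,0,3,0,0,0],[0,0,9,0,0,0],[0,0,18,0,0,0],[0,0,28,0,0,0],[0,2,38,0,0,0],[1,6,46,0,0,0.01],[2,12,52,0,0,0.02],[4,21,55,0,0,0.03],[6,33,55,0,0,0.04],[9,48,55,0,0,0.06],[12,65,55,0,0,0.08],[16,85,55,0,0,0.1]]]'

```text
time: 19.35
tool_pos: [566.9, -78.1, 201.7]
tcp_rot: [-180.0, 0.1, -7.2]
ft_force: [-0.3, 0.2, -2.3]
finger_gap: 15.5
grip_force: 59.9
```

Call:
step_arm --targets '[[[5,22,0,0,0,0.02],[10,45,0,0,0,0.05],[15,69,0,0,0,0.08],[20,93,0,0,0,0.11],[25,117,0,0,0,0.14],[30,141,0,0,0,0.17],[35,165,0,0,0,0.2],[40,188,0,0,0,0.22],[45,210,0,0,0,0.24],[49,230,0,0,0,0.26],[52,247,0,0,0,0.275],[55,261,0,0,0,0.29]]]'

```text
time: 20.35
tool_pos: [621.4, 184.1, 201.4]
tcp_rot: [-180.0, 0.1, 9.5]
ft_force: [-0.3, -0.1, -2.2]
finger_gap: 15.3
grip_force: 59.9
```

Call:
step_arm --targets '[[[2,12,0,0,0,0.006],[4,21,0,0,0,0.012],[5.5,28,0,0,0,0.016],[6.5,32,0,0,0,0.02],[7,34,0,0,0,0.02],[7,35,0,0,0,0.02],[7,35,0,0,0,0.02],[7,35,0,0,0,0.02]]]'

```text
time: 21.02
tool_pos: [629.3, 215.7, 202.5]
tcp_rot: [180.0, 0.0, 10.4]
ft_force: [0.5, 0.1, -1.2]
finger_gap: 15.1
grip_force: 59.9
```

Run:
```python
from h import *
from bench import vision,r
w=vision.snapshot("wrist");pickle.dump(w,open("pics/w6.pkl","wb"));cv2.imwrite("pics/w6.png",w["img"])
x=r.sense();print(x["tool_pos"],x["tcp_rot"],x["ft_force"],x["finger_gap"])
```

```text
[629.29223792 215.72204683 202.43050461] [1.79990693e+02 1.07405287e-03 1.04312335e+01] [ 0.00370805  0.82370697 -2.75670463] 15.680632434630585
```

View pics/w6.png

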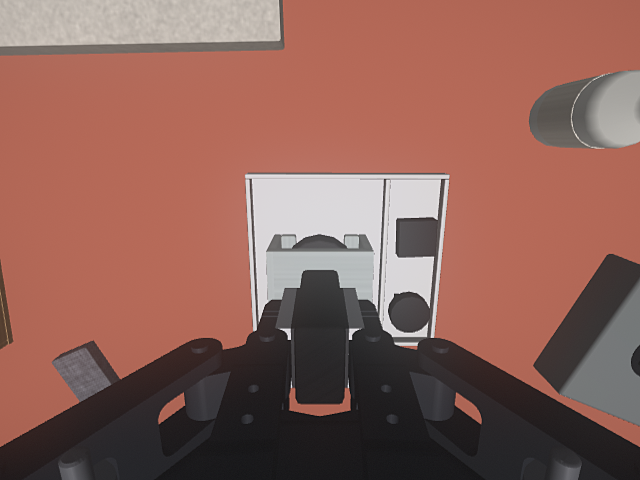

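The cap is still in the puller at (320,241), and the tray edges are parallel to the puller. The bay's far wall runs along row 177 from col 251 to col 386. I'll check the margins.

Run:
```python
from h import *
w=pickle.load(open("pics/w6.pkl","rb"))
P=ray(w,[[251,179],[385,179]],14)[:,:2]; t=np.radians(10.43); ex=np.array([np.cos(t),np.sin(t)]); ey=np.array([-ex[1],ex[0]])
T=np.array([629.3,215.7]); print(((P-T)@ex),((P-T)@ey))
```

```text
[37.06909725 37.09371941] [ 56.83352666 -54.23349212]
```

Call:
step_arm --targets '[[[0,0,-3,0,0,0],[0,0,-9,0,0,0],[0,0,-18,0,0,0],[0,0,-30,0,0,0],[0,0,-44,0,0,0],[0,0,-58,0,0,0],[0,0,-72,0,0,0],[0,0,-86,0,0,0],[0,0,-98,0,0,0],[0,0,-107,0,0,0],[0,0,-114,0,0,0],[0,0,-118,0,0,0]]]'

```text
time: 22.07
tool_pos: [628.8, 216.2, 83.1]
tcp_rot: [180.0, 0.1, 10.5]
ft_force: [0.1, 0.2, -2.1]
finger_gap: 15.3
grip_force: 59.9
```

Call:
step_arm --targets '[[[0,0,-1.5,0,0,0],[0,0,-3,0,0,0],[0,0,-4.5,0,0,0],[0,0,-6,0,0,0],[0,0,-7.5,0,0,0],[0,0,-8.5,0,0,0],[0,0,-9.5,0,0,0],[0,0,-10.3,0,0,0],[0,0,-11,0,0,0],[0,0,-11,0,0,0],[0,0,-11,0,0,0]]]'

```text
time: 22.98
tool_pos: [629.3, 216.3, 73.4]
tcp_rot: [-180.0, -0.0, 10.5]
ft_force: [-0.1, -0.4, -1.9]
finger_gap: 15.4
grip_force: 59.9
```

Call:
step_arm --targets '[[[-0.7,-0.1,0,0,0,0],[-2,-0.4,0,0,0,0],[-3.9,-0.7,0,0,0,0],[-5.9,-1.1,0,0,0,0],[-7.9,-1.5,0,0,0,0],[-9.8,-1.8,0,0,0,0],[-11.8,-2.2,0,0,0,0],[-13.8,-2.5,0,0,0,0],[-15.7,-2.9,0,0,0,0],[-17.7,-3.3,0,0,0,0],[-19,-3.5,0,0,0,0],[-19.7,-3.6,0,0,0,0]]]'

```text
time: 23.98
tool_pos: [609.3, 212.7, 73.4]
tcp_rot: [-180.0, 0.0, 10.5]
ft_force: [0.7, 0.1, -2.4]
finger_gap: 15.4
grip_force: 59.9
```

```bash
cat > look.py <<'E'
from h import *
from bench import vision,r
import sys
w=vision.snapshot("wrist");pickle.dump(w,open(f"pics/{sys.argv[1]}.pkl","wb"))
x=r.sense();print(x["tool_pos"],x["tcp_rot"][2],x["ft_force"],x["finger_gap"])
g=cv2.cvtColor(w["img"],cv2.COLOR_BGR2GRAY); m=np.zeros_like(g); m[100:250,230:400]=(g[100:250,230:400]<110)*255
for c in cv2.findContours(m,cv2.RETR_EXTERNAL,cv2.CHAIN_APPROX_NONE)[0]:
    if cv2.contourArea(c)>60:
        b=cv2.boundingRect(c); print(b,cv2.contourArea(c),ray(w,[[b[0]+b[2]/2,b[1]]],26).round(1), ray(w,[cv2.minEnclosingCircle(c)[0]],26).round(1),cv2.minEnclosingCircle(c)[1])
for y in range(110,250,7): print(y,''.join('%x'%(v//16) for v in g[y,230:410:2]))
E
python3 look.py w7
```

```text
[609.30749842 212.71243456  73.38761887] 10.478498206497907 [-0.51582005 -0.26588412 -2.60242602] 15.398986891663258
(267, 195, 105, 55) 3668.0 [[652.9 221.   26. ]] [[628.6 216.8  26. ]] 52.04034423828125
110 777777777777777777777777777777777777777777777777777777777777777777777777777777777777777777
117 777777777777777777777777777777777777777777777777777777777777777777777777777777777777777777
124 777777777777777777777777777777777777777777777777777777777777777777777777777777777777777777
131 777777777777777777777777777777777777777777777777777777777777777777777777777777777777777777
138 777777777777777777777777777777777777777777777777777777777777777777777777777777777777777777
145 777777777777777777777777777777777777777777777777777777777777777777777777777777777777777777
152 777777777777777777777777777777777777777777777777777777777777777777777777777777777777777777
159 cccccccccccccccccccccccccccccccccccccccccccccccccccccccccccccccccccccccccccccccccccccccccc
166 cccccccccccccccccccccccccccccccccccccccccccccccccccccccccccccccccccccccccccccccccccccccccc
173 ccccccccccccccccccccccccccccccccccc
[... 305 characters left out ...]
ccccccccccccccccccccccccccccccccccc
201 cccccccccccccccccccccccccccccccccdc63444445555554444433cdccccccccccccccccccccccccccccccccc
208 ccccccccccccccccccccccccccccccd3445555555455555555555555443dcccccccccccccccccccccccccccccc
215 ccccccccccccccccccccccccccccd34555555555554555555545554555553dcccccccccccccccccccccccccccc
222 ccccccccccccccccccccccccccd245555554544544454454554455454555553dcccccccccccccccccccccccccc
229 cccccccccccccccccccccccccd94555544444444444444444444444445555547dccccccccccccccccccccccccc
236 cccccccccccccccccccccd56664555544444444444444444444444444444455476669dcccccccccccccccccccc
243 cccccccccccccccccccd666665c354444444444444444444444444444444444cb56666dccccccccccccccccccc
```

Call:
step_arm --targets '[[[-1.5,-0.3,0,0,0,0],[-4,-0.7,0,0,0,0],[-7.5,-1.4,0,0,0,0],[-11.5,-2.1,0,0,0,0],[-15.5,-2.9,0,0,0,0],[-19.5,-3.6,0,0,0,0],[-23.5,-4.3,0,0,0,0],[-27.5,-5.1,0,0,0,0],[-31.5,-5.8,0,0,0,0],[-35,-6.5,0,0,0,0],[-37.5,-6.9,0,0,0,0],[-39,-7.2,0,0,0,0]]]'

```text
time: 25.03
tool_pos: [570.2, 205.5, 73.4]
tcp_rot: [-180.0, 0.0, 10.5]
ft_force: [0.2, -0.5, -1.7]
finger_gap: 15.3
grip_force: 59.9
```

```bash
python3 look.py w8 | head -20
```

```text
[570.10845726 205.46503522  73.39023937] 10.476931415192356 [-0.34844055  0.39152018 -2.13192988] 15.548964181947007
(267, 235, 105, 15) 264.5 [[595.2 210.4  26. ]] [[588.6 209.4  26. ]] 52.00250244140625
(280, 106, 80, 82) 5018.0 [[651.2 220.6  26. ]] [[634.5 217.8  26. ]] 41.12042236328125
110 cccccccccccccccccccccccccccccccccccc433344444444443332cccccccccccccccccccccccccccccccccccc
117 ccccccccccccccccccccccccccccccc9344444444444444444444444436ccccccccccccccccccccccccccccccc
124 cccccccccccccccccccccccccccca344444444444444444444444444444437cccccccccccccccccccccccccccc
131 ccccccccccccccccccccccccccc3444444444444444444444444444444444437cccccccccccccccccccccccccc
138 ccccccccccccccccccccccccc9444444444444444444444444444444444444445ccccccccccccccccccccccccc
145 ccccccccccccccccccccccccc4444444444444444444444444444444444444443dcccccccccccccccccccccccc
152 ccccccccccccccccccccccccc3444444444444444444444444444444444444443dcccccccccccccccccccccccc
159 cccccccccccccccccccccccccc34444444444444444444444444444444444443dccccccccccccccccccccccccc
166 ccccccccccccccccccccccccccc344444444444444444444444444444444443dcccccccccccccccccccccccccc
173 ccccccccccccccccccccccccccccc93444444444444444444444444444447ccccccccccccccccccccccccccccc
180 ccccccccccccccccccccccccccccccccb3444444444444444444444439cccccccccccccccccccccccccccccccc
187 ccccccccccccccccccccccccccccccccccccccda53444444349dcccccccccccccccccccccccccccccccccccccc
194 cccccccccccccccccccccccccccccccccccccccccccccccccccccccccccccccccccccccccccccccccccccccccc
201 cccccccccccccccccccccccccccccccccccccccccccccccccccccccccccccccccccccccccccccccccccccccccc
208 cccccccccccccccccccccccccccccccccccccccccccccccccccccccccccccccccccccccccccccccccccccccccc
215 cccccccccccccccccccccccccccccccccccccccccccccccccccccccccccccccccccccccccccccccccccccccccc
222 cccccccccccccccccccccccccccccccccccccccccccccccccccccccccccccccccccccccccccccccccccccccccc
```

The cap head is a clean circle, upright at (634,218), and the puller front is about 22 mm clear of it. I'll set the puller down on the floor.

Call:
step_arm --targets '[[[0,0,-0.5,0,0,0],[0,0,-1,0,0,0],[0,0,-1.5,0,0,0],[0,0,-1.9,0,0,0],[0,0,-2.2,0,0,0],[0,0,-2.5,0,0,0],[0,0,-2.5,0,0,0],[0,0,-2.5,0,0,0]]]'

```text
time: 25.75
tool_pos: [570.6, 205.5, 71.0]
tcp_rot: [180.0, -0.0, 10.5]
ft_force: [-0.6, -1.1, -0.3]
finger_gap: 15.4
grip_force: 60.3
```

Call:
step_arm --targets '[[[0,0,-0.2,0,0,0],[0,0,-0.3,0,0,0],[0,0,-0.3,0,0,0],[0,0,-0.3,0,0,0]]]'

```text
time: 26.08
tool_pos: [570.7, 205.6, 71.0]
tcp_rot: [-180.0, -0.0, 10.5]
ft_force: [-2.3, -1.9, 5.2]
finger_gap: 15.4
grip_force: 60.7
```

Call:
step_arm --targets '[[[0,0,0,0,0,0],[0,0,0,0,0,0],[0,0,0,0,0,0],[0,0,0,0,0,0],[0,0,0,0,0,0],[0,0,0,0,0,0],[0,0,0,0,0,0],[0,0,0,0,0,0]]]' --fingers -0.3

```text
time: 26.75
tool_pos: [570.5, 205.6, 70.6]
tcp_rot: [-180.0, -0.0, 10.5]
ft_force: [-0.8, -0.0, 0.2]
finger_gap: 55.5
grip_force: 0.0
```

Call:
step_arm --targets '[[[0,0,3,0,0,0],[0,0,9,0,0,0],[0,0,18,0,0,0],[0,0,30,0,0,0],[0,0,45,0,0,0],[0,0,62,0,0,0],[0,0,80,0,0,0],[0,0,98,0,0,0],[0,0,114,0,0,0],[0,0,126,0,0,0],[0,0,130,0,0,0],[0,0,130,0,0,0]]]'

```text
time: 27.75
tool_pos: [571.5, 205.8, 202.8]
tcp_rot: [-180.0, -0.2, 10.5]
ft_force: [-0.4, 1.0, -0.5]
finger_gap: 55.5
grip_force: 0.0
```

```bash
python3 look.py w9 | head -5
python3 - <<'E'
from h import *
w=pickle.load(open("pics/w9.pkl","rb")); g=cv2.cvtColor(w["img"],cv2.COLOR_BGR2GRAY)
print(proj(w,[[570.5,205.5,36],[570.5,205.5,91]]))
for y in range(120,400,9): print(y,''.join('%x'%(v//16) for v in g[y,200:500:4]))
E
```

```text
[570.78918577 205.59258572 201.15818395] 10.47249217134081 [ 0.58195808 -0.05128186 -0.23302728] 55.54179186296758
(392, 233, 8, 17) 66.5 [[577.6 142.4  26. ]] [[570.8 141.2  26. ]] 8.732224464416504
(308, 215, 24, 35) 744.5 [[581.  207.3  26. ]] [[565.9 204.9  26. ]] 19.60875129699707
(297, 124, 46, 46) 1566.0 [[650.8 220.2  26. ]] [[634.2 217.5  26. ]] 22.98246192932129
(309, 105, 82, 145) 139.5 [[668.5 200.4  26. ]] [[617.1 190.1  26. ]] 80.8478775024414
[[319.80973453 230.5396615 ]
 [319.96665586 250.18409353]]
120 77777777777c3cccccccccccccccccccccccccccccccccc3cccccccccccccc3c67777777777
129 77777777777b4cccccccccccccb4444443ccccccccccccc4bccccccccccccc4c77777777777
138 77777777777a9cccccccccccc44444444445ccccccccccc4bccccccccccccc4b77777777777
147 777777777776bcccccccccccc44444444444ccccccccccc8acccca875422286b77777777777
156 777777777777cdccccccccccc44444444447cccccccccccb9cd34444433333b677777777777
165 777777777777cbccccccccccccd4544444cccccccccccccccc934444443334c777777777777
174 777777777777c7cccccccccccccccccccccccccccccccccccc844444444334c777777777777
183 777777777777c5c
[... 1280 characters left out ...]
777777777777777777777777777777772332224444222277777777777777
336 222bbb342222237777777777777777777777777777777772222224dcc922225777777777777
345 32222b942222277777777777777777777777777777777777222224cc2222322322277777677
354 222222232222777777777777777777777777777777777777222224222222222222215777672
363 222222232222777777777777777777777777777777777777722224222222222222222222222
372 222222222217667777777777777777777777777777777777772242222222222222222222222
381 112122222276666767777777777777777777777777777777667222222222222222133333221
390 112222222766666677777777777777777777777777777766666122222222111121133333333
399 121122222276666666667767777777777777777777666766666222222212211111333333333
```

The puller and the cap both stand in the wide bay, clear of each other, and the arm is touching nothing.

```bash
python3 -c "
from bench import r
print(r.hand_in())"
```

```text
the job is handed in; nothing more can be done
None
```

The round cap is off the tester and upright in the tray's wide bay, with the puller standing clear behind it in the same bay. I handed the job in at about 28 s on the robot's clock.

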